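# Seat a drive sled in the test dock and pull-test it

## Task

Take the drive sled with the orange tab out of the wooden rack, stand it in the slot of the grey test dock and press it down firmly but gently (never harder than 20 N) until it clicks fully home. Then prove that it holds: keep hold of the tab, pull straight up with rising force to about 15 N (never over 20 N), keep that pull for about a second, ease off and let go, leaving the sled latched in the dock. Leave the other sleds in the rack and everything else on the bench as it is.

Things in the scene. Friction and masses are not known exactly. Their poses are not given: they have to be found in the camera images.
- sled: Drive sled to be tested: upright flat aluminium plate 13 mm thick (x), 72 mm wide (y), 80 mm tall, on top a centred orange tab 11 mm thick (x), 30 mm wide (y), from 80 to 112 mm above the underside. Origin: centre of the underside; z up. About 0.13 kg. Foot tapered at both narrow edges over the lowest 11 mm; latch notch in each narrow edge 22 to 34 mm up. Same either way round.
- sled_tab (a point): Centre of the orange tab, a good place to grip it, 97 mm above the sled's underside. Axes as the sled's.
- sled_grey: Another drive sled of the same shape with a grey tab, in the rack; to be left alone. Origin: centre of the underside.
- sled_green: Another drive sled of the same shape with a green tab, in the rack; to be left alone. Origin: centre of the underside.
- rack: Fixed wooden rack, 152 (x) x 104 mm, with three upright slots 50 mm apart along its x; slot walls reach 50 mm above the bench. The sleds stand in them, their x along the rack's x, undersides 10 mm above the bench, 1.5 mm play each side. Origin: centre of the underside.
- dock: Fixed grey test dock, 80 mm (x) by 130 mm (y), 70 mm tall. Origin: centre of its underside, z up. In its middle is a blue sprung carriage with an upright slot for the sled, 16 mm (x) by 75 mm (y), centred on the origin; the sled goes in with its x along the dock's x, either way round.
- dock_slot (a point): Fixed point of the dock on the slot's axis, 70 mm above the dock's underside, level with the grey housing's top; axes as the dock's. The blue lead-in funnel's rim (opening about 7 mm wider each side) is about 15 mm above it and the slot's floor about 40 mm below it, but the whole carriage is set up to 10 mm higher or lower than that, differently each time, and this point does not show it.
- carriage (a joint): Height of the blue carriage against its springs, m: 0 at rest, positive pulled up, negative pushed down; 1 mm for every 4 N, travel 8 mm either way. It also carries the seated sled's weight (about 0.3 mm), so a pull of 15 N on the tab shows about +0.0034. A small pointer on it moves past a green and a red band on the dock.
- ejector (a joint): White sprung ejector pad in the slot, m: 0 raised (no sled, 10 mm above the floor), growing as the sled presses it; pushes up with 1.5 to 3.5 N. The catches click into the notches about 1.5 mm before the floor, after a push of up to about 12 N. About 0.0085 when latched, 0.010 on the floor. An unclicked sled lifts out with under 5 N; a clicked one cannot be pulled out.
- spray: Spray bottle, 68 mm across, 165 mm tall; bystander. Origin: centre of the underside.
- flask: Dark steel flask, 68 mm across, 190 mm tall; bystander. Origin: centre of the underside.
- driver: Yellow-handled screwdriver lying on the bench; bystander.
- bare_drive: Bare disk drive lying flat, 100 x 70 x 9 mm; bystander. Origin: centre of the underside.
- tape: Blue roll of tape lying flat, 90 mm across, 22 mm tall; bystander. Origin: centre of the underside.
- screw_tray: Grey divided screw tray, 110 x 160 x 30 mm; bystander. Origin: centre of the underside.
There are look-alikes about, which are no part of the job. What is shaped like the sled but purple or turquoise is not meant.

How it is judged:
By the outcome, as a careful person would: the job done as asked, in the order asked, and still so for the second after the job is handed in, with the robot touching nothing.
It also fails if it takes over 58 s, if anything falls off the work surface, if the arm or the gripper's body presses on something with over 40 N, if the wrist force passes 120 N, or if a joint passes its speed limit or range.

## Robot

A 7-joint arm with a two-finger parallel gripper is mounted at the origin on the work surface. World frame = base frame: x ahead of the robot, y to its left, z up, the work surface at z = 0. Lengths are in m, angles in rad, forces in N, time in s.
With the tool pointing down it reaches from about 0.425 to 0.825 m from the base axis. Payload 3.6 kg.
Tool frame: the origin (TCP) lies where the fingers leave the gripper's body, on its centre line; the fingertips stand 73 mm ahead of it and the grasp point (between the pads) lies 54 mm ahead of it; x points along the fingers, y is the direction in which the jaws open and shut, and the axes are right-handed (so a half turn about x gives the same grasp; the last joint's range is limited). The gripper opens to 85 mm and grips with 20 to 120 N. Pads are 22 mm wide; open, the fingers measure 114 mm over their backs; the gripper's body (76 mm by 85 mm) begins 54 mm behind the grasp point. The pads swing forward as they close: fully open they stand 13 mm farther back than shut.
Start: joints at [-1.306, 0.615, -0.013, 1.423, 0.008, 1.103, -0.04], TCP at [0.186, 0.623, 0.304] pointing down, gripper open.
Joint ranges: [-3.12, 3.12], [-0.3, 2.06], [-1.34, 1.32], [0.26, 2.42], [-1.36, 4.5], [0.01, 1.98], [-2.84, 2.84]. Speed limits (rad/s): [2.79, 2.79, 3.14, 3.14, 3.14, 3.14, 3.14].

## Interface

Orientations are given as a unit quaternion [x, y, z, w].
In Python, from station import arm, snapshot, camera_info, ticket gives the robot as it stands. Calls block until the motion is done:
- arm.movep(position, orientation): joint-space move of the TCP to a pose.
- arm.line_to(position, velocity=0.15, ori=None): straight line of the TCP; ori=None keeps the orientation; velocity is the mean speed in m/s.
- arm.move_j(angles): joint-space move.
- arm.move_gripper(opening, effort=None): opening from 0.0 (shut) to 1.0 (fully open); effort is the grip in N (None keeps the last); returns when the fingers have stopped.
- arm.pause(seconds).
- arm.ik(position, orientation): joint angles nearest the present ones, or None.
- snapshot(name): name is "side" or "top" or "wrist"; returns the picture (384x512x3 uint8, blue, green, red); there is no depth.
- camera_info(name): a dict with "fx", "fy", "cx", "cy" (pixels), "R" (3x3) and "t" (3): a world point X has camera coordinates R X + t; the wrist camera has in their place "T_tool_cam" (4x4, takes a point from camera to tool coordinates, whose origin is the TCP and whose axes are the tool frame's). Camera axes: x right, y down, z forward; pixel columns grow to the right and rows downward; lengths in m; the calibration is good to about 2 mm. A picture is of the moment at which its call begins: read the wrist's pose just before it. camera_info takes no time and is no camera call.
A pose or a line that the arm cannot do raises arm.MotionError and nothing moves.
- ticket.finish_job(): hands the job in, once; it reports no verdict.
Readings, each from a call of its own:
- arm.read_time(): time.
- arm.read_joint_positions(): joint angles.
- arm.read_dq(): joint speeds.
- arm.read_effort(): joint torques, N m.
- arm.read_tool_pos(): TCP position.
- arm.read_eef_rot(): TCP orientation.
- arm.read_ft_force(): force on the tool from outside, world axes, zero at the start.
- arm.read_wrist_torque(): the same for the moment, N m.
- arm.read_opening(): opening from 0.0 (shut) to 1.0 (fully open).
Only numpy, scipy, OpenCV 4.12 (cv2) and the standard library are available. Lean on these libraries where they do the work, as an engineer would, in place of code of your own. Each camera call takes 0.05 s, during which the arm holds its last target.

## Working session

There is one attempt and no reset: what is moved stays moved. The work goes in short steps, each a Python script; the robot and the scene stay as the last script left them, time stands still between calls to the robot, and variables do not carry over. Pictures are saved under pics/ and viewed, and the job is handed in when it is done.

```bash
mkdir -p pics; ls; python3 - <<'E'
from station import arm, snapshot, camera_info, ticket
import cv2, numpy as np
print(arm.read_time())
for n in ["side","top","wrist"]:
    cv2.imwrite(f"pics/{n}0.png", snapshot(n))
    print(n, camera_info(n))
print(arm.read_time(), arm.read_tool_pos(), arm.read_eef_rot(), arm.read_ft_force())
E
```

```text
pics
0.0
side {'fx': 461.8136714599929, 'fy': 461.8136714599929, 'cx': 253.5965859427167, 'cy': 187.97550856312154, 'R': array([[-0.99859301, -0.05110203, -0.01416264],
       [-0.01637284,  0.55115075, -0.83424504],
       [ 0.05043736, -0.83283938, -0.55121197]]), 't': array([0.55679703, 0.1020791 , 1.40225544])}
top {'fx': 445.60193721358087, 'fy': 445.60193721358087, 'cx': 255.0769396682872, 'cy': 184.4089191432078, 'R': array([[-0.02248999, -0.99973126,  0.00562216],
       [-0.98598853,  0.02125038, -0.16545404],
       [ 0.1652901 , -0.00926444, -0.98620148]]), 't': array([-0.01345714,  0.58358825,  1.24061966])}
wrist {'fx': 323.4275312174194, 'fy': 323.4275312174194, 'cx': 255.97810179980092, 'cy': 188.55745923518955, 'T_tool_cam': array([[ 9.55148974e-05, -2.82702615e-01,  9.59207601e-01,
        -7.04811980e-02],
       [ 9.99999584e-01,  8.97129701e-04,  1.64829860e-04,
         2.28207935e-04],
       [-9.07131461e-04,  9.59207187e-01,  2.82702583e-01,
        -7.16515677e-02],
       [ 0.00000000e+00,  0.00000000e+00,  0.00000000e+00,
         1.00000000e+00]])}
0.15 [0.18620839 0.6223005  0.30298408] [ 0.10171429  0.69974143 -0.10312796  0.69955754] [-0.69656231 -0.33146115 -0.75739997]
```

View pics/top0.png

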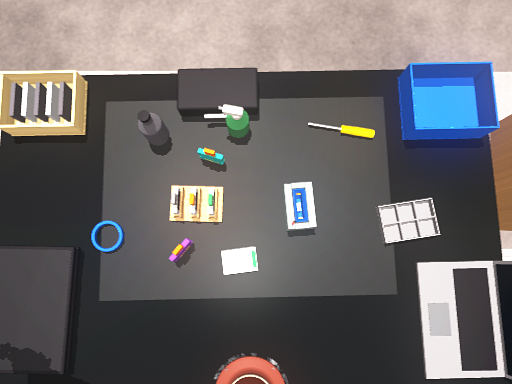

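View pics/side0.png

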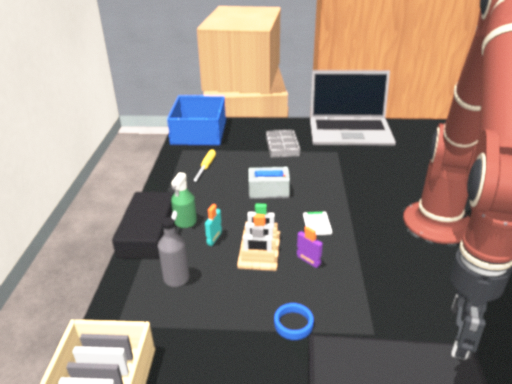

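View pics/wrist0.png

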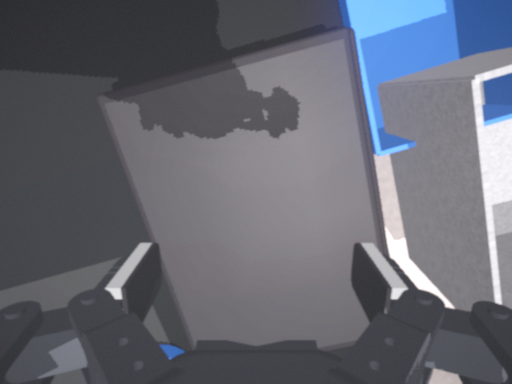

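```bash
python3 - <<'E'
import cv2
t=cv2.imread("pics/top0.png"); s=cv2.imread("pics/side0.png")
cv2.imwrite("pics/z1.png",cv2.resize(t[130:290,160:330],None,fx=4,fy=3.7,interpolation=cv2.INTER_CUBIC)[:600])
cv2.imwrite("pics/z2.png",cv2.resize(s[150:290,190:340],None,fx=4,fy=4,interpolation=cv2.INTER_CUBIC))
E
```

```text
(no output)
```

View pics/z1.png

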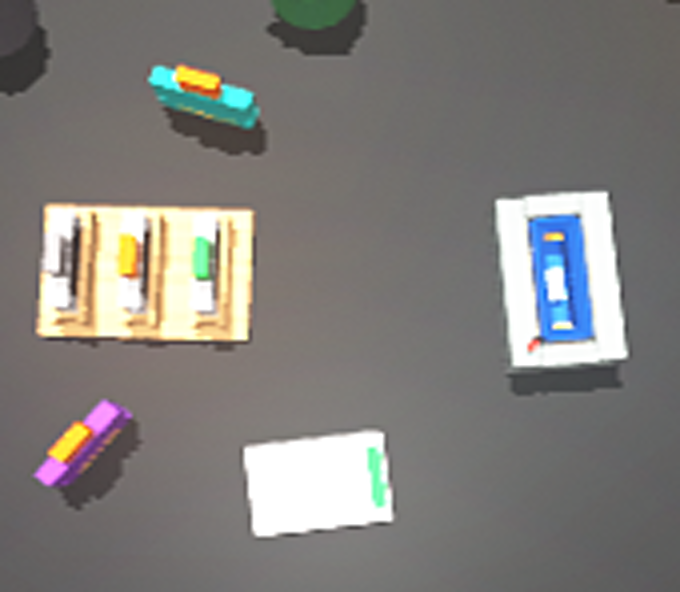

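View pics/z2.png

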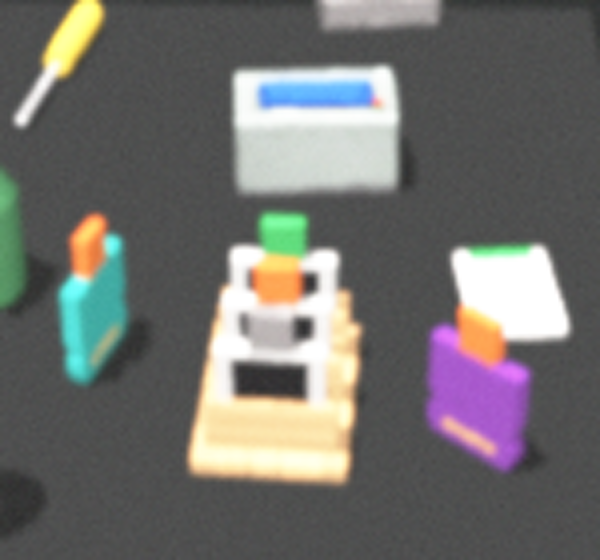

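```bash
cat > h.py <<'E'
import cv2, numpy as np
from scipy.spatial.transform import Rotation as Ro
from station import arm, snapshot, camera_info, ticket
def cam(name, pos=None, quat=None):
    """returns K, cam centre, R_wc (cam->world)"""
    c=camera_info(name); k=(c["fx"],c["fy"],c["cx"],c["cy"])
    if name!="wrist":
        R=np.array(c["R"]); return k,-R.T@np.array(c["t"]),R.T
    T=np.array(c["T_tool_cam"]); Rt=Ro.from_quat(quat).as_matrix()
    return k,np.array(pos)+Rt@T[:3,3],Rt@T[:3,:3]
def onplane(C,uv,z):
    k,o,R=C; uv=np.atleast_2d(uv).astype(float)
    d=np.c_[(uv[:,0]-k[2])/k[0],(uv[:,1]-k[3])/k[1],np.ones(len(uv))]@R.T
    return o+d*((z-o[2])/d[:,2])[:,None]
def proj(C,X):
    k,o,R=C; p=(np.atleast_2d(X)-o)@R
    return np.c_[k[0]*p[:,0]/p[:,2]+k[2],k[1]*p[:,1]/p[:,2]+k[3]]
def mask(img,h0,h1,s0=100,v0=80):
    h=cv2.cvtColor(img,cv2.COLOR_BGR2HSV)
    return cv2.inRange(h,(h0,s0,v0),(h1,255,255))
def blobs(m,amin=10):
    cs,_=cv2.findContours(m,cv2.RETR_EXTERNAL,cv2.CHAIN_APPROX_NONE)
    return sorted([c for c in cs if cv2.contourArea(c)>=amin],key=cv2.contourArea,reverse=True)
def down(yaw):
    """tool x down, tool y (jaw axis) at angle yaw in world xy"""
    x=np.array([0,0,-1.]); y=np.array([np.cos(yaw),np.sin(yaw),0]); 
    return Ro.from_matrix(np.c_[x,y,np.cross(x,y)]).as_quat()
def wsnap(fn):
    p,q=arm.read_tool_pos(),arm.read_eef_rot(); im=snapshot("wrist"); cv2.imwrite(fn,im)
    np.savez(fn.replace("png","npz"),p=p,q=q); return im,cam("wrist",p,q)
E
python3 - <<'E'
from h import *
t=cv2.imread("pics/top0.png"); s=cv2.imread("pics/side0.png")
C=cam("top"); S=cam("side")
print("start tool axes\n",Ro.from_quat(arm.read_eef_rot()).as_matrix().round(2))
for nm,h0,h1,z in [("orange",8,20,.122),("green",45,80,.122),("blue",100,125,.085)]:
    for c in blobs(mask(t,h0,h1),6)[:9]:
        (u,v),(w,h),a=cv2.minAreaRect(c)
        print(nm,(round(u),round(v)),cv2.contourArea(c),onplane(C,(u,v),z)[0].round(3))
for c in blobs(mask(t,8,25,50,100),200):
    bx=cv2.boxPoints(cv2.minAreaRect(c)); print("wood?",bx.round(0).tolist(),onplane(C,bx,0.03).round(3).tolist())
for c in blobs(mask(s,5,20),10): 
    u,v=c[:,0].mean(0); print("side orange",(u,v),onplane(S,(u,v),.107)[0].round(3))
for c in blobs(mask(s,45,80),10): 
    u,v=c[:,0].mean(0); print("side green",(u,v),onplane(S,(u,v),.107)[0].round(3))
E
```

```text
start tool axes
 [[-0.    0.29  0.96]
 [-0.    0.96 -0.29]
 [-1.   -0.    0.  ]]
orange (501, 172) 1705.0 [ 0.589 -0.702  0.122]
orange (55, 122) 1120.0 [0.76  0.526 0.122]
orange (36, 98) 885.5 [0.83  0.584 0.122]
orange (179, 203) 115.5 [0.523 0.182 0.122]
orange (197, 204) 80.5 [0.519 0.133 0.122]
orange (214, 205) 48.5 [0.516 0.088 0.122]
orange (210, 154) 13.5 [0.659 0.098 0.122]
green (238, 124) 285.0 [0.742 0.017 0.122]
green (254, 258) 23.0 [ 0.372 -0.017  0.122]
green (210, 199) 19.5 [0.533 0.097 0.122]
blue (448, 107) 7513.0 [ 0.794 -0.592  0.085]
blue (107, 236) 803.0 [0.443 0.385 0.085]
blue (300, 205) 397.5 [ 0.517 -0.149  0.085]
wood? [[490.0, 114.0], [511.0, 114.0], [511.0, 230.0], [490.0, 230.0]] [[0.787, -0.742, 0.03], [0.786, -0.806, 0.03], [0.436, -0.764, 0.03], [0.438, -0.703, 0.03]]
wood? [[0.0, 128.0], [79.0, 70.0], [112.0, 114.0], [33.0, 172.0]] [[0.774, 0.732, 0.03], [0.953, 0.505, 0.03], [0.809, 0.4, 0.03], [0.636, 0.626, 0.03]]
wood? [[-0.0, 73.0], [72.0, 73.0], [72.0, 124.0], [0.0, 124.0]] [[0.948, 0.745, 0.03], [0.944, 0.525, 0.03], [0.782, 0.518, 0.03], [
[... 1045 characters left out ...]
11.96815286624204)) [-0.057  0.094  0.107]
side orange (np.float64(506.8955223880597), np.float64(37.08955223880597)) [-0.817 -1.618  0.107]
side orange (np.float64(429.0892857142857), np.float64(171.08928571428572)) [ 0.013 -0.119  0.107]
side orange (np.float64(463.5121951219512), np.float64(238.3170731707317)) [0.013 0.209 0.107]
side orange (np.float64(451.9375), np.float64(214.015625)) [0.011 0.106 0.107]
side green (np.float64(183.64948453608247), np.float64(208.57731958762886)) [0.747 0.104 0.107]
side green (np.float64(260.65714285714284), np.float64(207.5142857142857)) [0.532 0.092 0.107]
side green (np.float64(314.74074074074076), np.float64(211.85185185185185)) [0.382 0.108 0.107]
```

```bash
python3 - <<'E'
from h import *
q=down(np.pi/2)
arm.movep([0.533,0.147,0.30],q)
arm.move_gripper(0.35)
print(arm.read_time(),arm.read_joint_positions(),arm.read_opening(),arm.read_tool_pos())
im,C=wsnap("pics/w1.png")
cv2.imwrite("pics/w1z.png",cv2.resize(im,None,fx=1.5,fy=1.5))
E
```

```text
2.8333 [-0.33791221  0.4669493   0.04392586  1.71609807 -0.02414458  0.95909798
  1.28597648] 0.35040054455870484 [0.53300082 0.14699742 0.29998959]
```

View pics/w1z.png

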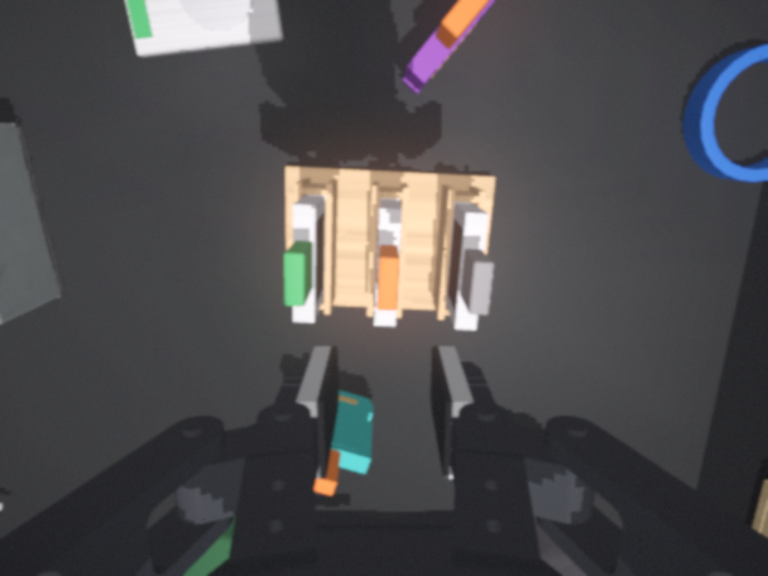

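```bash
python3 - <<'E'
from h import *
im=cv2.imread("pics/w1.png"); d=np.load("pics/w1.npz"); C=cam("wrist",d["p"],d["q"])
cv2.imwrite("pics/w1c.png",cv2.resize(im[105:225,180:340],None,fx=5,fy=5,interpolation=cv2.INTER_NEAREST))
m=mask(im,5,20,150,120); 
for c in blobs(m,30):
    print(cv2.minAreaRect(c), cv2.boundingRect(c), onplane(C,cv2.boxPoints(cv2.minAreaRect(c)),.122)[:,:2].round(4).tolist())
for c in blobs(mask(im,45,80,100,80),30): print("g",cv2.minAreaRect(c), cv2.boundingRect(c),onplane(C,cv2.boxPoints(cv2.minAreaRect(c)),.122)[:,:2].round(4).tolist())
p=np.array([[285,167],[495,177]])/1.5
print(onplane(C,p,.03),onplane(C,p,.05))
# expected tab image: 
for z in (.122,.09): print(proj(C,[[.533-.015,.147,z],[.533+.015,.147,z]]).round(1))
E
```

```text
((305.786865234375, 10.655738830566406), (15.364424705505371, 39.69143295288086), 39.80556869506836) (292, 0, 33, 31) [[0.4132, 0.1688], [0.3945, 0.1855], [0.4004, 0.1938], [0.4194, 0.1772]]
((218.51889038085938, 314.9339904785156), (14.422857284545898, 29.257797241210938), 15.945395469665527) (209, 301, 17, 30) [[0.667, 0.1029], [0.6371, 0.1113], [0.6412, 0.1236], [0.6713, 0.1155]]
g ((195.5, 185.5), (35.0, 13.0), 90.0) (189, 168, 14, 36) [[0.5178, 0.0945], [0.5178, 0.1047], [0.5469, 0.1034], [0.5469, 0.0928]]
g ((141.99998474121094, 371.5), (12.020814895629883, 43.13351821899414), 45.0) (123, 353, 32, 31) [[0.7315, 0.0175], [0.6951, 0.0504], [0.705, 0.0576], [0.742, 0.0246]]
g ((92.53414154052734, 11.49268627166748), (25.213336944580078, 9.638339042663574), 77.90524291992188) (86, 0, 14, 25) [[0.4005, 0.0303], [0.3992, 0.0369], [0.4145, 0.0385], [0.4158, 0.0317]]
[[0.4792489  0.0794722  0.03      ]
 [0.4858123  0.22345418 0.03      ]] [[0.47820113 0.08344962 0.05      ]
 [0.48437899 0.21897381 0.05      ]]
[[255.8 168.3]
 [255.7 204.3]]
[[255.8 160.2]
 [255.8 192.7]]
```

View pics/w1c.png

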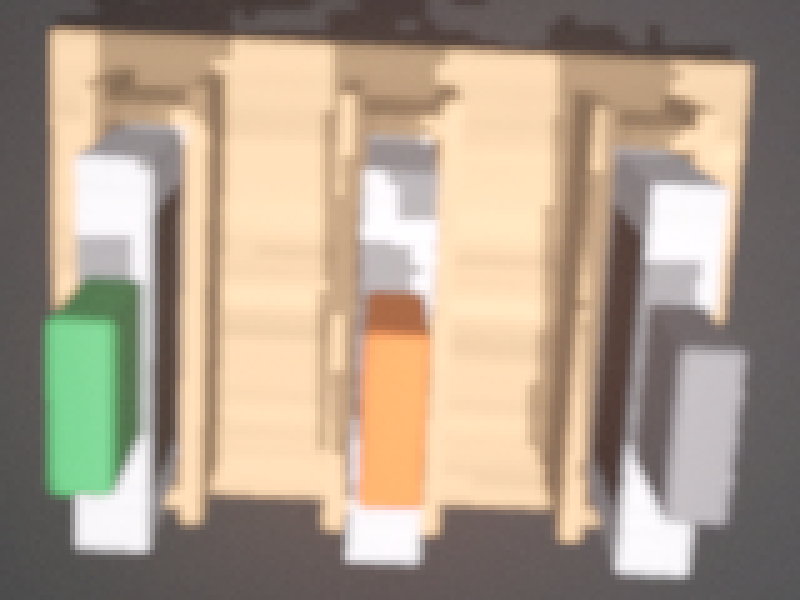

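```bash
python3 - <<'E'
from h import *
d=np.load("pics/w1.npz"); C=cam("wrist",d["p"],d["q"])
px=np.array([[81,406],[394,420],[706,435]])/5+[180,105]-.4
X=onplane(C,px,.122); print(X.round(4)); v=X[2]-X[0]; print(np.linalg.norm(v),np.degrees(np.arctan2(v[1],v[0])))
e=onplane(C,np.array([[366,333],[429,335],[425,507],[359,505]])/5+[180,105]-.4,.122)
f=(e[2]+e[3]-e[0]-e[1])/2; print(np.linalg.norm(f),np.linalg.norm(e[1]-e[0]),np.degrees(np.arctan2(f[1],f[0])))
E
```

```text
[[0.5324 0.0991 0.122 ]
 [0.5347 0.1491 0.122 ]
 [0.5371 0.1993 0.122 ]]
0.10025258653464873 87.28606080328227
0.02874293739173603 0.009942143047558928 -1.576144013673622
```

```bash
python3 - <<'E'
from h import *
q=down(np.radians(87.4)); x,y=.5347,.1491
f0=np.mean([arm.read_ft_force() for _ in range(5)],0); print("bias",f0, np.std([arm.read_ft_force() for _ in range(5)],0))
arm.move_gripper(0.30)
arm.movep([x,y,.26],q)
arm.line_to([x,y,.164],velocity=.12,ori=q)
print(arm.read_tool_pos(),arm.read_ft_force())
arm.move_gripper(0.0,25)
print(arm.read_time(),arm.read_opening(),arm.read_ft_force(),arm.read_wrist_torque(),arm.read_tool_pos())
wsnap("pics/w2.png")
E
```

```text
bias [ 0.16119102 -0.35336384 -0.20815173] [0. 0. 0.]
[0.53538225 0.14926974 0.16493989] [0.76097858 0.4216169  1.08248213]
4.6083 0.12767321625310213 [-1.25649759 -0.29774712  3.90755766] [-0.02486374  0.03087861  0.06231414] [0.53537559 0.14920999 0.16505439]
```

View pics/w2.png

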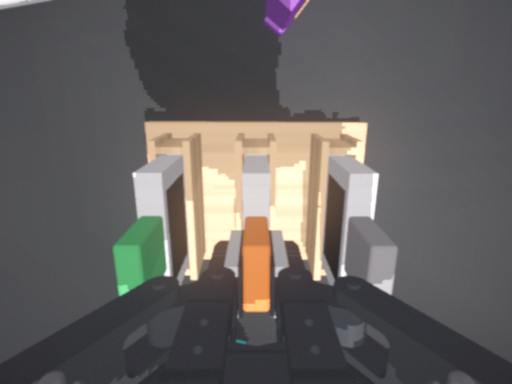

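```bash
cat >> h.py <<'E'
def ft(n=4,dt=.02):
    a=[]
    for _ in range(n): arm.pause(dt); a.append(arm.read_ft_force())
    return np.mean(a,0)
E
python3 - <<'E'
from h import *
arm.move_gripper(0.0,80)
print(ft(), arm.read_opening())
p=arm.read_tool_pos()
for dz in (.01,.045,.13):
    arm.line_to([p[0],p[1],p[2]+dz],velocity=.06 if dz<.1 else .15); print(dz,ft(3).round(2),arm.read_tool_pos().round(4))
print(arm.read_time(),arm.read_opening(),arm.read_tool_pos(),arm.read_wrist_torque())
wsnap("pics/w3.png")
arm.movep([.60,-.15,.295],down(np.radians(87.4)))
wsnap("pics/w4.png"); cv2.imwrite("pics/top1.png",snapshot("top"));cv2.imwrite("pics/side1.png",snapshot("side"))
print(arm.read_time(),arm.read_tool_pos(),arm.read_ft_force())
E
```

```text
[-0.30212313 -0.20234469  5.90686581] 0.1166752180180484
0.01 [ 0.25 -0.46 -0.91] [0.5352 0.1492 0.175 ]
0.045 [-0.3  -0.43 -1.36] [0.5353 0.1492 0.2099]
0.13 [ 0.19  0.51 -1.41] [0.5348 0.1491 0.2938]
6.875 0.11108516521664642 [0.53479591 0.14905936 0.29383872] [-0.01102532 -0.0050282   0.02520039]
8.2417 [ 0.60043594 -0.14726785  0.29501365] [ 0.49582825  0.03167543 -0.87026983]
```

View pics/w3.png

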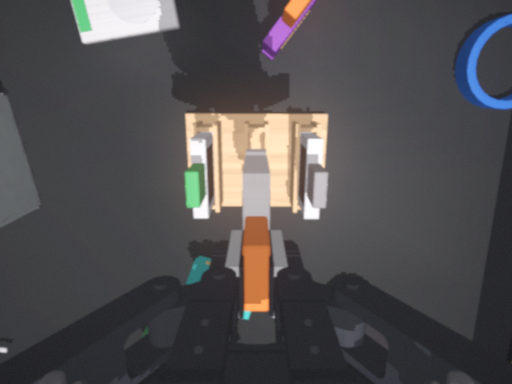

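View pics/w4.png

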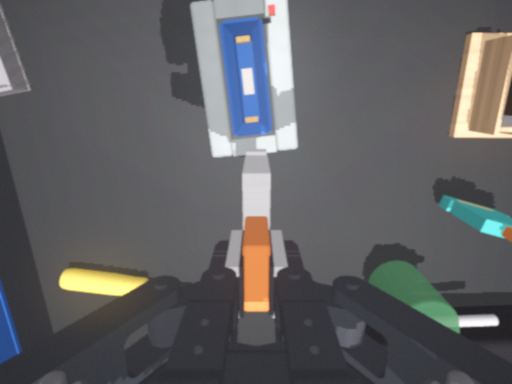

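View pics/side1.png

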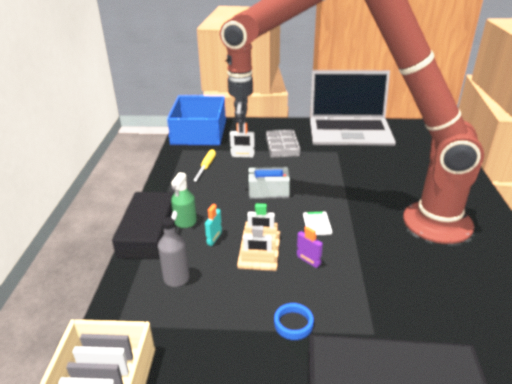

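```bash
python3 - <<'E'
from h import *
im=cv2.imread("pics/w4.png")
cv2.imwrite("pics/w4c.png",cv2.resize(im[0:165,180:310],None,fx=3.6,fy=3.6,interpolation=cv2.INTER_NEAREST))
E
```

```text
(no output)
```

View pics/w4c.png

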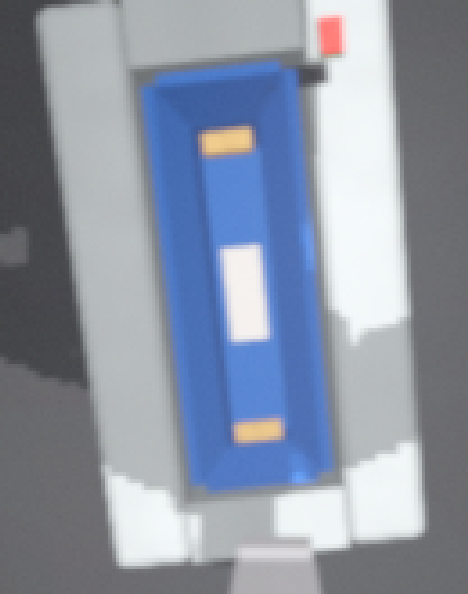

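```bash
python3 - <<'E'
from h import *
d=np.load("pics/w4.npz"); C=cam("wrist",d["p"],d["q"]); print(d["p"])
def P(a,z): return onplane(C,np.array(a)/3.6+[180,0]-.35,z)
rim=[[141,85],[300,65],[332,472],[190,490]]
for z in (.075,.085,.095):
    e=P(rim,z); f=(e[2]+e[3]-e[0]-e[1])/2
    print("rim",z,e.mean(0).round(4),"yaw",np.degrees(np.arctan2(f[1],f[0])).round(2),"len",np.linalg.norm(f).round(4),"w",np.linalg.norm((e[1]+e[2]-e[0]-e[3])/2).round(4))
for z in (.03,.04,.05):
    e=P([[219,248],[262,245],[270,340],[228,342]],z); f=(e[2]+e[3]-e[0]-e[1])/2
    print("ej",z,e.mean(0).round(4),np.degrees(np.arctan2(f[1],f[0])).round(2))
    e=P([[200,131],[252,127],[255,153],[204,157],[233,421],[280,418],[284,440],[236,443]],z+.02); f=e[4:].mean(0)-e[:4].mean(0)
    print("catch",z+.02,e.mean(0).round(4),np.degrees(np.arctan2(f[1],f[0])).round(2),np.linalg.norm(f))
# housing bottom corners and sides at z=.07
e=P([[38,10],[116,567],[424,535],[385,0]],.07); print(e.round(4)); print("bottom edge len",np.linalg.norm(e[1]-e[2]), "yaw", np.degrees(np.arctan2(*(e[2]-e[1])[:2][::-1])))
# tab in hand
im=cv2.imread("pics/w4.png"); m=mask(im,3,20,150,80)
for c in blobs(m,200): print(cv2.boundingRect(c), cv2.minAreaRect(c))
for z in (.015,-.015): 
  print(proj(C,np.array(d["p"])+[0,0,-.054+.0]))
E
```

```text
[ 0.60038909 -0.14720082  0.2947418 ]
rim 0.075 [ 0.5173 -0.1509  0.075 ] yaw 3.2 len 0.0912 w 0.0358
rim 0.085 [ 0.5177 -0.1507  0.085 ] yaw 3.2 len 0.0881 w 0.0345
rim 0.095 [ 0.5181 -0.1504  0.095 ] yaw 3.2 len 0.0849 w 0.0333
ej 0.03 [ 0.5173 -0.1511  0.03  ] 2.65
catch 0.05 [ 0.5172 -0.151   0.05  ] 3.58 0.07065332923927514
ej 0.04 [ 0.5176 -0.1509  0.04  ] 2.65
catch 0.06 [ 0.5176 -0.1508  0.06  ] 3.58 0.06841210471975626
ej 0.05 [ 0.518  -0.1507  0.05  ] 2.65
catch 0.07 [ 0.5179 -0.1506  0.07  ] 3.58 0.06617088020023741
[[ 0.4558 -0.194   0.07  ]
 [ 0.5838 -0.1866  0.07  ]
 [ 0.5788 -0.1074  0.07  ]
 [ 0.457  -0.1156  0.07  ]]
bottom edge len 0.07927939685185308 yaw 93.61217098547579
(242, 218, 29, 93) ((256.0, 264.0), (92.0, 28.0), 90.0)
[[255.11720024 266.16210186]]
[[255.11720024 266.16210186]]
```

```bash
python3 - <<'E'
from h import *
C=cam("wrist",[0,0,0],Ro.identity().as_quat())
im=cv2.imread("pics/w4.png")
cv2.imwrite("pics/w4t.png",cv2.resize(im[200:330,210:310],None,fx=4.5,fy=4.5,interpolation=cv2.INTER_NEAREST))
for x in (.041,.043,.045): print(x,[proj(C,[[x,0,z]]).round(1).tolist() for z in (-.016,-.015,-.014,.014,.015,.016)])
E
```

```text
0.041 [[[255.4, 246.1]], [[255.4, 248.5]], [[255.4, 250.9]], [[255.4, 313.3]], [[255.4, 315.4]], [[255.4, 317.5]]]
0.043 [[[255.4, 243.7]], [[255.4, 246.1]], [[255.4, 248.4]], [[255.4, 310.2]], [[255.4, 312.2]], [[255.4, 314.3]]]
0.045 [[[255.4, 241.5]], [[255.4, 243.8]], [[255.4, 246.1]], [[255.4, 307.1]], [[255.4, 309.1]], [[255.4, 311.2]]]
```

View pics/w4t.png

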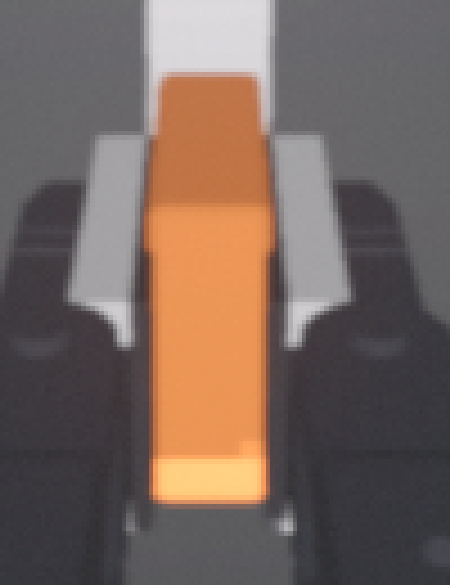

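```bash
python3 - <<'E'
from h import *
q=down(np.radians(93.2)); x,y=.5176,-.1508
arm.movep([x,y,.295],q); arm.pause(.3); p=arm.read_tool_pos(); print(p)
arm.line_to([x,y,.262],velocity=.1,ori=q); arm.pause(.3)
p=arm.read_tool_pos(); R=Ro.from_quat(arm.read_eef_rot()).as_matrix(); print(p,np.degrees(np.arctan2(R[1,1],R[0,1])),R[:,0])
b=ft(8); print("bias",b,arm.read_wrist_torque(),arm.read_time())
np.save("bias.npy",b)
wsnap("pics/w5.png"); cv2.imwrite("pics/side2.png",snapshot("side"))
E
```

```text
[ 0.51845672 -0.15042486  0.29480451]
[ 0.51787717 -0.15087632  0.26259255] 93.19931299764674 [ 1.25080760e-03 -2.81570737e-04 -9.99999178e-01]
bias [ 0.13313376  0.08244619 -1.07159574] [0.03139881 0.02489734 0.01100526] 9.8833
```

View pics/w5.png

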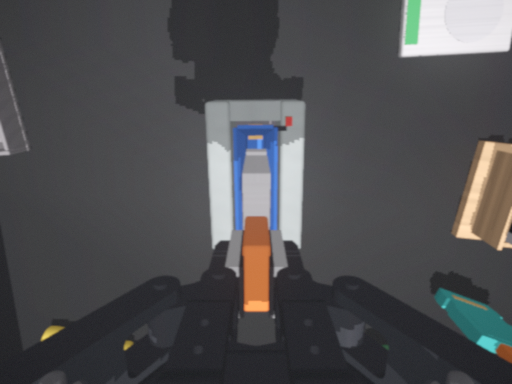

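```bash
cat > desc.py <<'E'
from h import *
q=down(np.radians(93.2)); x,y=.5176,-.1508; b=np.load("bias.npy")
z=.262
while z>.205:
    z-=.004 if z>.23 else .003
    arm.line_to([x,y,z],velocity=.05,ori=q); f=ft(3,.015)-b
    print(round(z,4),arm.read_tool_pos().round(4),f.round(2))
    if abs(f[0])>5 or abs(f[1])>5 or f[2]>4: print("STOP"); break
print(arm.read_time(),arm.read_wrist_torque())
E
python3 desc.py
```

```text
0.258 [ 0.5175 -0.1508  0.2577] [-0.57  0.06  0.12]
0.254 [ 0.5175 -0.1508  0.2538] [-0.16  0.07 -0.6 ]
0.25 [ 0.5175 -0.1508  0.2499] [0.18 0.44 0.84]
0.246 [ 0.5175 -0.1507  0.2458] [ 0.04  0.16 -0.11]
0.242 [ 0.5175 -0.1508  0.2418] [-0.22 -0.   -0.53]
0.238 [ 0.5175 -0.1508  0.2378] [ 0.08 -0.31 -0.33]
0.234 [ 0.5175 -0.1508  0.2338] [-0.91 -0.08 -0.05]
0.23 [ 0.5175 -0.1508  0.2298] [-0.29 -0.54  0.53]
0.227 [ 0.5176 -0.1508  0.2269] [ 0.24 -0.24  0.31]
0.224 [ 0.5175 -0.1508  0.2239] [-0.38  0.05  0.11]
0.221 [ 0.5175 -0.1508  0.2209] [ 0.28 -0.1  -0.11]
0.218 [ 0.5175 -0.1508  0.2179] [-0.06 -0.43 -0.09]
0.215 [ 0.5175 -0.1508  0.2149] [-0.54 -0.3  -0.46]
0.212 [ 0.5175 -0.1508  0.2119] [-0.55  0.15  0.09]
0.209 [ 0.5175 -0.1508  0.2089] [ 0.05 -0.6  -0.09]
0.206 [ 0.5176 -0.1508  0.2059] [-0.49  0.18 -0.22]
0.203 [ 0.5177 -0.1508  0.203 ] [-0.78 -0.44  0.62]
15.0833 [0.04332214 0.06182038 0.06414582]
```

```bash
cat > press.py <<'E'
from h import *
import sys
q=down(np.radians(93.2)); x,y=.5176,-.1508; b=np.load("bias.npy")
z=float(sys.argv[1]); step=float(sys.argv[2]); zmin=float(sys.argv[3]); fmax=float(sys.argv[4])
mx=0
while z>zmin:
    z-=step
    arm.line_to([x,y,z],velocity=.02,ori=q); f=ft(3,.015)-b; 
    print(round(z,4),arm.read_tool_pos()[2].round(4),f.round(2))
    if abs(f[0])>6 or abs(f[1])>6 or f[2]>fmax or f[2]<mx-2.5: print("STOP"); break
    mx=max(mx,f[2])
print(arm.read_time(),arm.read_wrist_torque(),arm.read_opening())
E
python3 press.py .203 .0015 .17 8
```

```text
0.2015 0.2015 [-0.73 -0.24  0.79]
0.2 0.2 [-0.21 -0.43  1.02]
0.1985 0.1985 [-0.25  0.08  0.91]
0.197 0.197 [-0.44 -0.06  1.73]
0.1955 0.1954 [-0.43 -0.48  1.3 ]
0.194 0.1939 [-0.75 -0.74  0.8 ]
0.1925 0.1924 [-0.65 -0.61  1.14]
0.191 0.1909 [-0.33  0.1   0.9 ]
0.1895 0.1894 [ 0.   -0.08  0.93]
0.188 0.1879 [-0.64 -0.28  1.42]
0.1865 0.1864 [ 0.48 -0.57  1.17]
0.185 0.1851 [-0.15 -0.45  2.53]
0.1835 0.1835 [-0.66 -0.33  2.67]
0.182 0.182 [ 0.08 -0.14  2.9 ]
0.1805 0.1805 [-0.04  0.22  3.72]
0.179 0.179 [-0.28 -0.17  3.73]
0.1775 0.1775 [0.07 0.11 4.49]
0.176 0.1758 [0.03 0.16 2.97]
0.1745 0.1748 [-0.72  0.79  5.92]
0.173 0.1738 [-1.76  0.71  9.37]
STOP
21.0833 [ 0.1165255   0.23475423 -0.07104094] 0.11221625091828595
```

```bash
python3 press.py .173 .0006 .165 13
```

```text
0.1724 0.1735 [-1.44  0.17 10.57]
0.1718 0.1731 [-2.1   0.37 12.47]
0.1712 0.1727 [-1.43  0.59 13.93]
STOP
21.9833 [ 0.23441705  0.45734494 -0.00501128] 0.11518043708769037
```

```bash
cat > pull.py <<'E'
from h import *
q=down(np.radians(93.2)); x,y=.5176,-.1508
z=.1712; lst=[.174,.1765,.178,.179,.180,.181]
for z in lst:
    arm.line_to([x,y,z],velocity=.02,ori=q); f=ft(3,.015); print(z,arm.read_tool_pos()[2].round(4),f.round(2))
    if f[2]<-9: break
print(arm.read_time(),arm.read_opening())
E
python3 pull.py
```

```text
0.174 0.1744 [-0.77  0.08  6.01]
0.1765 0.1763 [0.25 0.55 1.84]
0.178 0.1777 [ 1.5  -0.23 -1.3 ]
0.179 0.1786 [ 1.9  -0.25 -3.93]
0.18 0.1796 [ 2.87 -0.94 -7.4 ]
0.181 0.1805 [  2.98  -1.33 -11.38]
23.85 0.11527057469206721
```

```bash
cat > hold.py <<'E'
from h import *
q=down(np.radians(93.2)); x,y=.5176,-.1508
z=.181; f=ft(3,.015)
while f[2]>-14.7 and z<.184:
    z+=.0004; arm.line_to([x,y,z],velocity=.02,ori=q); f=ft(4,.015); print(round(z,4),arm.read_tool_pos().round(4),f.round(2))
t=arm.read_time()
while arm.read_time()<t+1.4: print("hold",(arm.read_time()-t).__round__(2),ft(8,.025).round(2),arm.read_tool_pos()[2].round(4))
cv2.imwrite("pics/side3.png",snapshot("side"))
for z in (.1800,.1785,.1775,.1770):
    arm.line_to([x,y,z],velocity=.02,ori=q); print(z,ft(4,.015).round(2),arm.read_tool_pos().round(4))
print(arm.read_time(),arm.read_opening())
E
python3 hold.py
```

```text
0.1814 [ 0.5174 -0.1508  0.1811] [  3.89  -1.15 -13.44]
0.1818 [ 0.5174 -0.1507  0.1816] [  3.64  -0.85 -15.06]
hold 0.0 [  3.8   -1.11 -15.65] 0.1817
hold 0.2 [  3.42  -0.86 -15.66] 0.1817
hold 0.4 [  3.29  -1.14 -15.89] 0.1817
hold 0.6 [  3.4   -1.05 -16.  ] 0.1817
hold 0.8 [  3.35  -0.81 -15.89] 0.1818
hold 1.0 [  2.96  -0.87 -16.06] 0.1818
hold 1.2 [  3.11  -0.92 -15.95] 0.1818
0.18 [  1.67  -0.09 -11.08] [ 0.5175 -0.1508  0.1804]
0.1785 [ 0.15  0.49 -5.89] [ 0.5176 -0.1508  0.179 ]
0.1775 [-0.81  0.52 -1.85] [ 0.5177 -0.1508  0.178 ]
0.177 [-0.89  0.24  0.38] [ 0.5177 -0.1508  0.1773]
27.25 0.11565205019154627
```

```bash
python3 - <<'E'
from h import *
q=down(np.radians(93.2)); x,y=.5176,-.1508
arm.move_gripper(.35); print(ft(3),arm.read_opening())
arm.line_to([x,y,.30],velocity=.1,ori=q); arm.pause(.3)
print(ft(4),arm.read_tool_pos(),arm.read_time())
wsnap("pics/w6.png"); cv2.imwrite("pics/side4.png",cv2.resize(snapshot("side")[130:290,150:350],None,fx=3.5,fy=3.5,interpolation=cv2.INTER_CUBIC))
E
```

```text
[-0.28291855 -0.33300889 -0.43628739] 0.34814133949512804
[-0.19471311  0.25678654  0.17669554] [ 0.51756608 -0.15077557  0.29981136] 29.3833
```

View pics/w6.png

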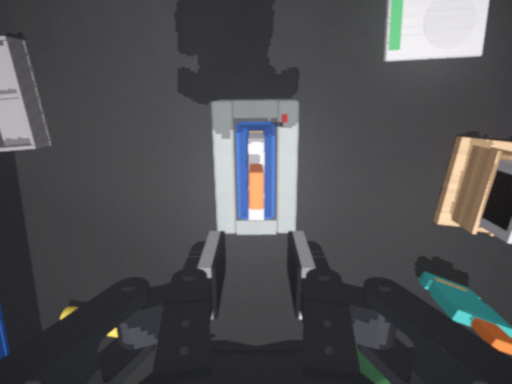

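View pics/side4.png

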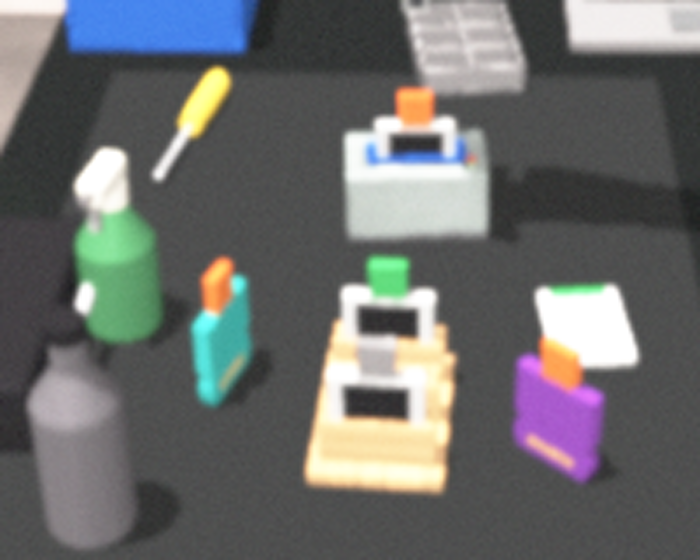

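The sled stands upright in the dock, with its orange tab at about (257,187) in the wrist picture. The grey and green sleds are still in the rack and the bystanders have not moved.

```bash
python3 - <<'E'
from station import ticket, arm
print(arm.read_time()); print(ticket.finish_job())
E
```

```text
29.4833
the job is handed in; nothing more can be done
None
```

The orange-tabbed sled is latched in the grey dock and held the pull test. I handed the job in at 29.5 s of the 58 s allowed.

- **Pressing in:** I took the sled from the middle rack slot and lowered it into the dock slot with almost no side force. I then pressed it down to about 14 N. There the force rose about 4 N per mm, as if only the carriage springs were giving, and the travel came out at about 9.6 mm (±0.8 mm), close to the floor. The click did not show clearly: the only sign was a dip from 4.5 to 3.0 N, not much more than the sensor noise.
- **Pull test:** The force rose in steps to about 15.1 N and then stayed at 15.6–16.1 N for 1.4 s, with about 0.1 mm of creep. An unclicked sled would have lifted out at under 5 N, so this is the real evidence that it latched. A sideways force of 3–4 N came with the pull, so it was not perfectly straight up.
- **Letting go:** I eased off to about 0 N, opened the gripper and raised it clear. The wrist force then read about 0.
- **Final pictures:** The sled stands upright in the dock and the grey and green sleds are still in the rack. The bystanders in view look undisturbed; the tape was outside the last pictures.

I could not read the carriage or ejector positions directly, so the seating depth is inferred from force and arm height.

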